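# Rack the impact sockets back onto their sized posts

## Robot

A 6-joint arm with a two-finger parallel gripper is mounted at the origin on a cart in front of the work surface, level with it; the furniture and walls round the work are solid. World frame = base frame: x ahead of the robot, y to its left, z up, the work surface at z = 0. Lengths are in m, angles in degrees, forces in N, time in s.
With the tool pointing down it reaches from about 0.4 to 0.825 m from the base axis. Payload 7 kg.
Tool frame: the origin (TCP) lies midway between the tips of the shut fingers; the grasp point (between the pads) lies 19 mm behind it; z points along the fingers, y is the line along which they close (so a half turn about z gives the same grasp; the last joint's range is limited). The gripper opens to 88 mm and grips with 3 to 60 N. Pads are 19 mm wide; open, the fingers measure 130 mm over their backs; the gripper's body (78 mm by 193 mm) begins 47 mm behind the grasp point.
Start: joints at [-50.529, 20.546, 0.682, 0, -70.136, -16.507], TCP at [0.263, -0.621, 0.227] pointing down, gripper open.
Joint ranges: [-176.03, 176.03], [-82.01, 121.73], [-58.28, 71.71], [-173.87, 95.51], [-174.79, -0.11], [-173.66, 173.66]. Speed limits (degrees/s): [136.94, 136.94, 172.46, 180, 180, 180].

## Interface

Orientations are given as a 3x3 rotation matrix whose columns are the frame's x, y, z axes.
In Python, from rig import robot gives the robot as it stands. Calls block until the motion is done:
- robot.goto(position, orientation): joint-space move of the TCP to a pose.
- robot.servo_line(position, ori=None, speed=0.15): straight line of the TCP; ori=None keeps the orientation; speed is the mean speed in m/s.
- robot.movej(angles): joint-space move.
- robot.move_gripper(opening): opening from 0.0 (shut) to 1.0 (fully open); the grip force is fixed at half the most; returns when the fingers have stopped.
- robot.dwell(seconds).
- robot.ik(position, orientation): joint angles nearest the present ones, or None.
- robot.grab_frame(name): name is "side" or "top"; returns (picture, depth): 420x560x3 uint8, red, green, blue; 420x560 float32, m along the optical axis (not along the pixel's ray), 0 where there is no reading.
- robot.camera_info(name): a dict with "vfov" (degrees; the focal length in pixels is half the picture's height over the tangent of half this angle, whatever the lens; pixels are square), "cx", "cy" (the principal point, pixels), "view" (4x4, takes a point from world to camera coordinates). Camera axes: x right, y down, z forward; pixel columns grow to the right and rows downward; lengths in m; the calibration is good to about 2 mm. A picture is of the moment at which its call begins. camera_info takes no time and is no camera call.
A pose or a line that the arm cannot do raises robot.Unreachable and nothing moves.
- robot.job_done(): hands the job in; it is judged then, once.
Readings, each from a call of its own:
- robot.read_t(): time.
- robot.read_qpos(): joint angles.
- robot.read_qvel(): joint speeds.
- robot.read_effort(): joint torques, N m.
- robot.read_position(): TCP position.
- robot.read_tcp_rot(): TCP orientation.
- robot.read_force(): force on the tool from outside, world axes, zero at the start.
- robot.read_ft_torque(): the same for the moment, N m.
- robot.read_grip_width(): opening from 0.0 (shut) to 1.0 (fully open).
- robot.read_finger_force(): force on a finger pad.
Only numpy, scipy, OpenCV 4.12 (cv2) and the standard library are available. Lean on these libraries where they do the work, as an engineer would, in place of code of your own. Each camera call takes 0.05 s, during which the arm holds its last target. There are 200 camera calls.

## Task

The four impact sockets came back from the car in the pine carry block, in no particular order. Move them over to the socket rail, each one set down over the post whose seat has its colour - the posts are sized to the bores - until it sits fully home on that seat, upright and let go. Do not knock over any socket on the way, and leave the oil can and the mug behind the work where they stand.

Things in the scene. Friction and masses are not known exactly. Their poses are not given: they have to be found in the camera images.
- socket_17: 17 mm deep impact socket: upright, 80 mm tall, blue sleeve 28 mm wide (68 mm high), narrower black collar on top. Bore underneath: 18 mm wide, 46 mm deep. Origin: centre of its underside, z up. Starts in one of four 49 mm holes, 54 mm apart, of a fixed pine block (74x228, 28 mm high; hole floors 13 mm up), its y along that row. Grip it across the row, 55 mm above its underside. Under 0.55 kg
- socket_21: 21 mm deep impact socket: upright, 80 mm tall, red sleeve 33 mm wide (68 mm high), narrower black collar on top. Bore underneath: 22 mm wide, 46 mm deep. Origin: centre of its underside, z up. Starts in one of four 49 mm holes, 54 mm apart, of a fixed pine block (74x228, 28 mm high; hole floors 13 mm up), its y along that row. Grip it across the row, 55 mm above its underside. Under 0.55 kg
- socket_27: 27 mm deep impact socket: upright, 80 mm tall, yellow sleeve 40 mm wide (68 mm high), narrower black collar on top. Bore underneath: 28 mm wide, 46 mm deep. Origin: centre of its underside, z up. Starts in one of four 49 mm holes, 54 mm apart, of a fixed pine block (74x228, 28 mm high; hole floors 13 mm up), its y along that row. Grip it across the row, 55 mm above its underside. Under 0.55 kg
- socket_32: 32 mm deep impact socket: upright, 80 mm tall, green sleeve 46 mm wide (68 mm high), narrower black collar on top. Bore underneath: 33 mm wide, 46 mm deep. Origin: centre of its underside, z up. Starts in one of four 49 mm holes, 54 mm apart, of a fixed pine block (74x228, 28 mm high; hole floors 13 mm up), its y along that row. Grip it across the row, 55 mm above its underside. Under 0.55 kg
- post_17: black upright post, 14 mm in diameter, on a flat round blue seat, for the blue socket. Origin: centre of its foot's underside, 5 mm above the bench, z up; from there the seat (49 mm wide) for the socket's underside is 9 mm up, the taper begins 32 mm up, the tip is 47 mm up. Fixed, one of four in a row, 54 mm apart, in any order, on a low aluminium rail (46x252x12 mm); its y is along the rail
- post_21: black upright post, 18 mm in diameter, on a flat round red seat, for the red socket. Origin: centre of its foot's underside, 5 mm above the bench, z up; from there the seat (49 mm wide) for the socket's underside is 9 mm up, the taper begins 32 mm up, the tip is 47 mm up. Fixed, one of four in a row, 54 mm apart, in any order, on a low aluminium rail (46x252x12 mm); its y is along the rail
- post_27: black upright post, 24 mm in diameter, on a flat round yellow seat, for the yellow socket. Origin: centre of its foot's underside, 5 mm above the bench, z up; from there the seat (49 mm wide) for the socket's underside is 9 mm up, the taper begins 32 mm up, the tip is 47 mm up. Fixed, one of four in a row, 54 mm apart, in any order, on a low aluminium rail (46x252x12 mm); its y is along the rail
- post_32: black upright post, 29 mm in diameter, on a flat round green seat, for the green socket. Origin: centre of its foot's underside, 5 mm above the bench, z up; from there the seat (49 mm wide) for the socket's underside is 9 mm up, the taper begins 32 mm up, the tip is 47 mm up. Fixed, one of four in a row, 54 mm apart, in any order, on a low aluminium rail (46x252x12 mm); its y is along the rail
- oil_can: blue spray can with a red cap, 53 mm in diameter and 166 mm tall, standing behind the work, a bystander. Origin at the centre of its underside, z up.
- coffee_mug: white mug, 80 mm in diameter, 94 mm tall, with a handle on its +x side, standing behind the work, a bystander. Origin at the centre of its underside, z up.

How it is judged:
By the outcome, as a careful person would: the job done as asked, in the order asked, and still so for the second after the job is handed in, with the robot touching nothing.
It also fails if it takes over 104 s, if anything falls off the work surface, if the arm or the gripper's body presses on something with over 40 N, if the wrist force passes 120 N, or if a joint passes its speed limit or range.

## Working session

There is one attempt and no reset: what is moved stays moved. The work goes in short steps, each a Python script; the robot and the scene stay as the last script left them, time stands still between calls to the robot, and variables do not carry over. Pictures are saved under pics/ and viewed, at most 14 in all, crops included, and the job is handed in when it is done.

```bash
mkdir -p pics; ls
python3 - <<'E'
from rig import robot
import cv2,numpy as np
for n in("top","side"):
    im,d=robot.grab_frame(n); np.savez(f"pics/{n}0.npz",im=im,d=d)
    cv2.imwrite(f"pics/{n}0.png",im[:,:,::-1]); c=robot.camera_info(n); print(n,c["vfov"],c["cx"],c["cy"]); print(np.round(c["view"],4))
    print(np.linalg.inv(c["view"])[:3,3], [k for k in c])
print(robot.read_t(),robot.read_force(),robot.read_tcp_rot())
E
```

```text
pics
top 51.0769522970644 282.6098077926668 204.91811843658348
[[ 0.0112 -0.9997  0.0215 -0.0652]
 [-0.9971 -0.0128 -0.0753  0.5884]
 [ 0.0755 -0.0206 -0.9969  1.1651]
 [ 0.      0.      0.      1.    ]]
[ 0.49942745 -0.03363106  1.20717416] ['vfov', 'cx', 'cy', 'view']
side 51.32665473286011 282.3596544359105 200.8027513435473
[[-0.9919 -0.1271  0.0053  0.5881]
 [-0.0757  0.5562 -0.8276  0.1184]
 [ 0.1022 -0.8213 -0.5613  1.032 ]
 [ 0.      0.      0.      1.    ]]
[0.48683415 0.85640419 0.6741056 ] ['vfov', 'cx', 'cy', 'view']
0.1 [-0.07406181  0.02257368  0.10278083] [[-9.20800182e-01 -3.90034051e-01 -6.81512355e-04]
 [-3.90034627e-01  9.20799288e-01  1.28890837e-03]
 [ 1.24817937e-04  1.45264048e-03 -9.99998937e-01]]
```

View pics/top0.png

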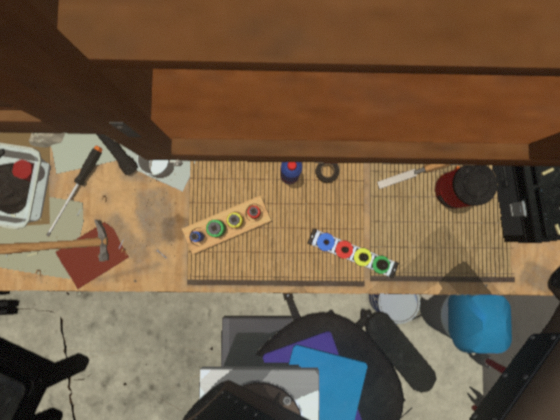

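View pics/side0.png

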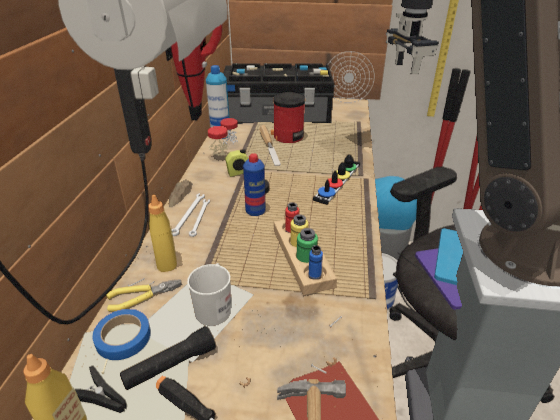

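Top view: sockets from left to right are blue (198,237), green (215,229), yellow (235,220) and red (254,211). Rail seats are blue (326,242), red (345,250), yellow (363,257) and green (382,265). The side view shows the same order, with all four sockets upright and the can and mug on the far side from the robot.

```bash
cat > vis.py <<'E'
import cv2,numpy as np
from rig import robot
def cam(n):
    c=robot.camera_info(n); f=210/np.tan(np.radians(c["vfov"]/2)); T=np.linalg.inv(c["view"])
    return f,c["cx"],c["cy"],T
def rays(n,uv):
    f,cx,cy,T=cam(n); uv=np.asarray(uv,float).reshape(-1,2)
    d=np.c_[(uv[:,0]-cx)/f,(uv[:,1]-cy)/f,np.ones(len(uv))]@T[:3,:3].T
    return T[:3,3],d
def onplane(n,uv,z):
    o,d=rays(n,uv); return o+d*((z-o[2])/d[:,2])[:,None]
def bydepth(n,uv,dep): o,d=rays(n,uv); return o+d*np.asarray(dep)[:,None]
def project(n,p):
    c=robot.camera_info(n); f=cam(n)[0]; q=np.atleast_2d(p)@c["view"][:3,:3].T+c["view"][:3,3]
    return np.c_[q[:,0]/q[:,2]*f+c["cx"],q[:,1]/q[:,2]*f+c["cy"]]
def triang(a,b):
    (o1,d1),(o2,d2)=rays("top",a),rays("side",b); d1=d1[0];d2=d2[0]
    s=np.linalg.lstsq(np.c_[d1,-d2],o2-o1,rcond=None)[0]
    p,q=o1+s[0]*d1,o2+s[1]*d2; return (p+q)/2,np.linalg.norm(p-q)
HUE={"17":[(108,128)],"21":[(0,6),(174,180)],"27":[(24,34)],"32":[(45,75)]}
def mask(im,k):
    h=cv2.cvtColor(im,cv2.COLOR_RGB2HSV); m=0
    for a,b in HUE[k]: m=m|cv2.inRange(h,(a,120,50),(b,255,255))
    return m
def blobs(im,k,box):
    x0,y0,x1,y1=box; m=mask(im,k); z=np.zeros_like(m); z[y0:y1,x0:x1]=m[y0:y1,x0:x1]
    n,l,s,c=cv2.connectedComponentsWithStats(z); i=1+np.argmax(s[1:,4]); return np.argwhere(l==i)[:,::-1],c[i]
E
python3 - <<'E'
from vis import *
np.set_printoptions(precision=4,suppress=True)
T=np.load("pics/top0.npz");S=np.load("pics/side0.npz")
BX={"top":{"s":(180,190,275,255),"p":(305,225,400,280)},"side":{"s":(270,195,345,295),"p":(305,150,370,210)}}
for n,F in(("top",T),("side",S)):
    for w in"sp":
        x0,y0,x1,y1=BX[n][w]
        cv2.imwrite(f"pics/c_{n}_{w}.png",cv2.resize(F["im"][y0:y1,x0:x1,::-1],None,fx=6 if n=="top" else 5.5,fy=6 if n=="top" else 5.5,interpolation=cv2.INTER_NEAREST))
        for k in HUE:
            px,c=blobs(F["im"],k,BX[n][w]); d=F["d"][px[:,1],px[:,0]]; ok=d>0
            P=bydepth(n,px[ok],d[ok])
            hull=cv2.convexHull(px.astype(np.int32))[:,0]
            z=.081 if w=="s" else .014
            Q=onplane(n,px,z)[:,:2]; (cc,r)=cv2.minEnclosingCircle(Q.astype(np.float32))
            print(n,w,k,len(px),c,"z pct",np.percentile(P[:,2],[5,50,95]),"med",np.median(P,0)[:2],"circ",np.array(cc),2*r)
d=T["d"]; print("shelf depth",d[50,280],d[110,280],d[150,280],bydepth("top",[[280,50],[280,110],[280,150],[290,165],[160,165]],[d[50,280],d[110,280],d[150,280],d[165,290],d[165,160]]))
E
cd pics; python3 -c "
import cv2,numpy as np
a,b=[cv2.imread(f'c_top_{w}.png') for w in 'sp']
h=a.shape[0]+b.shape[0];w=max(a.shape[1],b.shape[1]);o=np.zeros((h,w,3),np.uint8);o[:a.shape[0],:a.shape[1]]=a;o[a.shape[0]:,:b.shape[1]]=b;print(o.shape);cv2.imwrite('c_top.png',cv2.resize(o,None,fx=.8,fy=.8))"
```

```text
top s 17 6 [198.8333 235.5   ] z pct [0.0788 0.08   0.0822] med [0.5039 0.1553] circ [0.5039 0.1564] 0.013188416138291359
top s 21 54 [254.1481 212.1481] z pct [0.0653 0.0804 0.0867] med [0.5631 0.0137] circ [0.5669 0.0175] 0.03289829567074776
top s 27 92 [234.8261 219.8478] z pct [0.0605 0.0807 0.0924] med [0.5433 0.0622] circ [0.5449 0.0665] 0.040241993963718414
top s 32 4 [222.25 226.75] z pct [0.0806 0.0823 0.084 ] med [0.5275 0.097 ] circ [0.5262 0.0959] 0.005879256408661604
top p 17 191 [325.2408 241.5236] z pct [0.0103 0.0142 0.0177] med [ 0.4907 -0.1744] circ [ 0.492  -0.1747] 0.045154787600040436
top p 21 210 [343.681  249.0238] z pct [0.0103 0.0141 0.037 ] med [ 0.4723 -0.2235] circ [ 0.4717 -0.2257] 0.04759712517261505
top p 27 206 [361.8835 256.6602] z pct [0.0089 0.0145 0.0408] med [ 0.4514 -0.2728] circ [ 0.4522 -0.2753] 0.052236489951610565
top p 32 76 [378.5    264.3421] z pct [0.0116 0.014  0.0178] med [ 0.4312 -0.3179] circ [ 0.4314 -0.3267] 0.0448409803211689
side s 17 267 [314.7678 264.9176] z pct [0.0278 0.0557 0.0827] med [0.5028 0.1788] circ [0.5071 0.2002] 0.0
[... 387 characters left out ...]
8
side p 17 78 [326.1282 192.2564] z pct [0.0101 0.0155 0.019 ] med [ 0.4926 -0.1635] circ [ 0.4902 -0.1711] 0.053756389766931534
side p 21 97 [334.8247 182.9794] z pct [0.0124 0.0161 0.0421] med [ 0.4686 -0.2143] circ [ 0.471  -0.2233] 0.052512276917696
side p 27 59 [343.7627 175.3051] z pct [0.0125 0.016  0.029 ] med [ 0.4423 -0.2618] circ [ 0.449  -0.2733] 0.04885362461209297
side p 32 34 [350.5882 167.9412] z pct [0.0126 0.0154 0.021 ] med [ 0.4236 -0.3095] circ [ 0.4248 -0.3194] 0.04543079435825348
shelf depth 0.29535934 0.521069 0.5109761 [[ 0.6255 -0.0366  0.9205]
 [ 0.6509 -0.0399  0.6961]
 [ 0.6016 -0.0403  0.7025]
 [ 0.674  -0.0717  0.1677]
 [ 0.6969  0.2808 -0.0002]]
(720, 570, 3)
```

View pics/c_top.png

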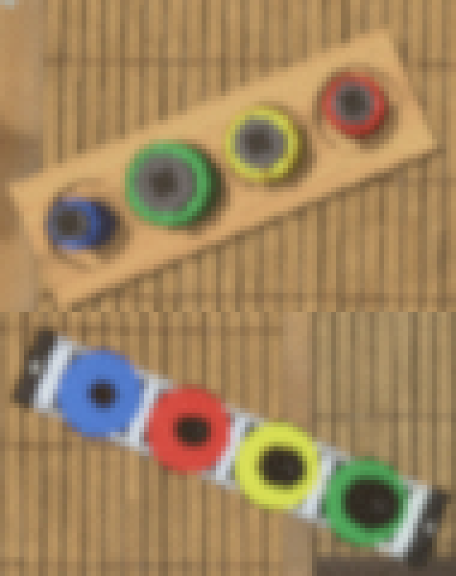

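Run:
```python
from vis import *
np.set_printoptions(precision=4,suppress=True)
T=np.load("pics/top0.npz");S=np.load("pics/side0.npz")
for n,F in(("top",T),("side",S)):
    v,u=np.mgrid[0:420,0:560]; P=bydepth(n,np.c_[u.ravel(),v.ravel()],F["d"].ravel()); ok=F["d"].ravel()>0
    box=(P[:,0]>.42)&(P[:,0]<.65)&(P[:,1]>-.05)&(P[:,1]<.22)&ok
    for nm,lo,hi in(("collar",.088,.1),("ring+",.077,.1)):
        m=(box&(P[:,2]>lo)&(P[:,2]<hi)).reshape(420,560).astype(np.uint8)
        k,l,s,c=cv2.connectedComponentsWithStats(m,connectivity=4)
        for i in range(1,k):
            if s[i,4]>8:
                Q=P[(l==i).ravel()]; cc,r=cv2.minEnclosingCircle(Q[:,:2].astype(np.float32)); print(n,nm,s[i,4],c[i],"mean",Q.mean(0),"circ",np.array(cc),2*r)
```

```text
top collar 59 [252.9322 210.4746] mean [0.5687 0.0184 0.0932] circ [0.5687 0.0183] 0.021818555891513824
top collar 95 [233.2    218.9158] mean [0.5467 0.068  0.093 ] circ [0.547  0.0677] 0.027798714116215706
top collar 122 [213.5984 227.2705] mean [0.525  0.1169 0.0928] circ [0.5249 0.1171] 0.03194505348801613
top collar 47 [193.8085 235.7447] mean [0.5031 0.1661 0.0932] circ [0.5034 0.1662] 0.01999627985060215
top ring+ 125 [253.136 210.832] mean [0.5682 0.0182 0.0867] circ [0.5688 0.0183] 0.032335322350263596
top ring+ 182 [233.7473 219.1593] mean [0.5463 0.0671 0.0873] circ [0.5472 0.0676] 0.03992496430873871
top ring+ 244 [214.3279 227.4303] mean [0.5248 0.1159 0.0869] circ [0.5251 0.1168] 0.04577998071908951
top ring+ 86 [194.7442 235.7209] mean [0.5032 0.1647 0.0875] circ [0.5032 0.1664] 0.027104921638965607
side collar 58 [292.0172 205.1724] mean [0.5679 0.0223 0.0938] circ [0.5672 0.0201] 0.024239974096417427
side collar 92 [299.3478 218.2391] mean [0.546  0.0711 0.0939] circ [0.5458 0.069 ] 0.03224385529756546
side collar 139 [307.295  232.8993] mean [0.5242 0.1212 0.0938] circ [0.5236 0.1187] 0.03434247151017189
side collar 63 [316.0635 248.4603] mean [0.5024 0.1697 0.0937] circ [0.5022 0.1681] 0.01991085894405842
side ring+ 617 [301.4133 225.6013] mean [0.5402 0.088  0.0877] circ [0.5408 0.0738] 0.1425885707139969
side ring+ 140 [315.9643 251.7143] mean [0.5021 0.1726 0.0875] circ [0.5012 0.1686] 0.028176087886095047
```

The crop shows the four sockets upright and close to centred in their holes, and the four seats clear and unobstructed in the order blue, red, yellow, green. Next I'll refine the posts using the seat discs and post tips, with a 54 mm row fit as a check.

Run:
```python
from vis import *
np.set_printoptions(precision=4,suppress=True)
HUE.update({"17":[(100,128)],"21":[(0,8),(170,180)],"27":[(22,36)],"32":[(45,85)]})
def row(P):  # least squares line with 54 mm spacing
    P=np.array(P); i=(np.arange(len(P))-1.5)*.054; d=(i[:,None]*(P-P.mean(0))).sum(0); d/=np.linalg.norm(d)
    return P.mean(0)+i[:,None]*d, d
T=np.load("pics/top0.npz");S=np.load("pics/side0.npz")
BX={"top":(305,225,400,280),"side":(305,150,370,210)}
for n,F in(("top",T),("side",S)):
    A=[];x0,y0,x1,y1=BX[n]
    for k in HUE:
        h=cv2.cvtColor(F["im"],cv2.COLOR_RGB2HSV); m=0
        for a,b in HUE[k]: m=m|cv2.inRange(h,(a,90,60),(b,255,255))
        z=np.zeros_like(m); z[y0:y1,x0:x1]=m[y0:y1,x0:x1]
        c=max(cv2.findContours(z,cv2.RETR_EXTERNAL,cv2.CHAIN_APPROX_NONE)[0],key=cv2.contourArea)[:,0]
        Q=onplane(n,cv2.convexHull(c)[:,0],.014)[:,:2]; cc,r=cv2.minEnclosingCircle(Q.astype(np.float32))
        e=cv2.fitEllipse((onplane(n,c,.014)[:,:2]*1e4).astype(np.float32)); A.append(cc)
        print(n,k,"circ",np.array(cc),2*r,"ell",np.array(e[0])/1e4,np.array(e[1])/1e4)
    R,d=row(A); print("row",R.round(4).tolist(),d,np.degrees(np.arctan2(d[1],d[0])),"res mm",1e3*np.linalg.norm(R-A,axis=1))
    v,u=np.mgrid[y0:y1,x0:x1]; uv=np.c_[u.ravel(),v.ravel()]; dp=F["d"][v,u].ravel(); P=bydepth(n,uv,dp)
    m=((dp>0)&(P[:,2]>.044)&(P[:,2]<.06)).reshape(v.shape).astype(np.uint8)
    k,l,s,c=cv2.connectedComponentsWithStats(m); C=[]
    for i in range(1,k):
        if s[i,4]>3: q=P[(l==i).ravel()]; print(" tip",s[i,4],c[i]+[x0,y0],q.mean(0),"max z",q[:,2].max())
```

```text
top 17 circ [ 0.4915 -0.1755] 0.04777063429355621 ell [ 0.4914 -0.1752] [0.0448 0.0456]
top 21 circ [ 0.4717 -0.225 ] 0.049616485834121704 ell [ 0.4716 -0.2253] [0.0451 0.0479]
top 27 circ [ 0.4524 -0.2754] 0.05266657844185829 ell [ 0.4523 -0.2755] [0.0439 0.0521]
top 32 circ [ 0.4314 -0.3267] 0.049213558435440063 ell [ 0.432  -0.3255] [0.0417 0.0472]
row [[0.4916, -0.1754], [0.4717, -0.2256], [0.4518, -0.2758], [0.4319, -0.326]] [-0.3681 -0.9298] -111.60063618849573 res mm [0.2185 0.5531 0.6573 0.8703]
 tip 9 [326.6667 241.5556] [ 0.4919 -0.1747  0.0491] max z 0.05502252282357212
 tip 18 [345.9444 248.9444] [ 0.4731 -0.2257  0.0485] max z 0.05288383485782133
 tip 32 [364.7188 256.8125] [ 0.453  -0.2751  0.0492] max z 0.05745972207651584
 tip 49 [383.2653 264.2653] [ 0.434  -0.3241  0.0487] max z 0.058557173828835074
side 17 circ [ 0.4902 -0.1711] 0.053756363689899445 ell [ 0.4917 -0.1713] [0.045  0.0491]
side 21 circ [ 0.4721 -0.2235] 0.05346004292368889 ell [ 0.4703 -0.2229] [0.0407 0.0513]
side 27 circ [ 0.4509 -0.2729] 0.05607334151864052 ell [ 0.4485 -0.2757] [0.0378 0.0551]
side 32 circ [ 0.4263 -0.3192] 0.047253888100385666 ell [ 0.4244 -0.3174] [0.024  0.0418]
row [[0.4919, -0.1723], [0.4705, -0.2219], [0.4492, -0.2715], [0.4278, -0.3211]] [-0.396  -0.9183] -113.32684116943915 res mm [2.1358 2.2362 2.2715 2.4162]
 tip 30 [349.1    156.5667] [ 0.4323 -0.3205  0.0487] max z 0.05520709263104995
 tip 22 [342.1364 164.0455] [ 0.4523 -0.2711  0.049 ] max z 0.05421060481266804
 tip 17 [335.0588 172.    ] [ 0.4715 -0.2222  0.049 ] max z 0.05604263616754568
 tip 11 [327.0909 180.6364] [ 0.4918 -0.172   0.0492] max z 0.05344622353600792
```

```bash
cat > act.py <<'E'
import numpy as np
from rig import robot
np.set_printoptions(precision=4,suppress=True)
def unit(a): return np.array([np.cos(np.radians(a)),np.sin(np.radians(a))])
SOCK={"21":(.5685,.0185),"27":(.5468,.0678),"32":(.5250,.1171),"17":(.5033,.1665)}
POST={k:np.array([.4622,-.2500])+i*.054*unit(-111.4) for k,i in(("17",-1.5),("21",-.5),("27",.5),("32",1.5))}
def R(a):  # tool down, closing axis at azimuth a
    y=np.r_[unit(a),0]; z=np.array([0,0,-1.]); return np.c_[np.cross(y,z),y,z]
RP,RQ=R(23.9+FLIP) if (FLIP:=0) else R(23.9),R(-21.4)
def p(xy,z): return np.r_[xy,z]
E
python3 - <<'E'
from act import *
print(robot.read_qpos())
for f in(0,180):
    for k in SOCK: print(k,f,robot.ik(p(SOCK[k],.18),R(23.9+f)),robot.ik(p(POST[k],.18),R(-21.4+f)),robot.ik(p(POST[k],.049),R(-21.4+f)) is not None,robot.ik(p(SOCK[k],.049),R(23.9+f)) is not None)
E
```

```text
[-50.5307  20.5876   0.6401  -0.0179 -70.1343 -16.5066]
21 0 None [ -3.9511   8.3512 -22.2471   0.     -59.4017 162.5511] True False
27 0 None [-10.0707   8.9759 -21.4807   0.     -59.5434 168.6707] True False
32 0 [ 33.4636   9.7727 -20.4886   0.     -59.7386 170.4364] None False True
17 0 [ 39.5159   9.0396 -21.402    0.     -59.5584 164.3841] [  2.0189   8.2516 -22.3684   0.     -59.38   156.5811] True True
21 180 [ 21.5703  12.6451 -16.781    0.     -60.5739   2.3297] [ -3.9511   8.3512 -22.2471   0.     -59.4017 -17.4489] True True
27 180 [ 27.4396  10.9967 -18.9338   0.     -60.0695  -3.5396] [-10.0707   8.9759 -21.4807   0.     -59.5434 -11.3293] True True
32 180 [ 33.4636   9.7727 -20.4886   0.     -59.7386  -9.5636] [-16.1989  10.098  -20.0791   0.     -59.8229  -5.2011] True True
17 180 [ 39.5159   9.0396 -21.402    0.     -59.5584 -15.6159] [  2.0189   8.2516 -22.3684   0.     -59.38   -23.4189] True True
```

```bash
sed -i 's/^RP,RQ=.*/RP,RQ=R(203.9),R(158.6)/' act.py
cat >> act.py <<'E'
Z=.20
def pick(k):
    robot.goto(p(SOCK[k],Z),RP); robot.servo_line(p(SOCK[k],.049),speed=.15)
    print("down",robot.read_position(),robot.read_force()); robot.move_gripper(0)
    print("width mm",88*robot.read_grip_width(),"F",robot.read_finger_force())
    robot.servo_line(p(SOCK[k],Z),speed=.15); print("lift",88*robot.read_grip_width(),robot.read_force(),robot.read_t())
def place(k,off=(0,0),dz=0):
    q=POST[k]+off; robot.goto(p(q,Z),RQ); robot.servo_line(p(q,.093),speed=.15); f0=np.array(robot.read_force())
    for z in np.r_[np.arange(.085,.0525,-.006),.052,.051,.050,.049]:
        robot.servo_line(p(q,z+dz),speed=.06); f=np.array(robot.read_force())-f0; print(f"z {z:.3f} {robot.read_position()[2]:.4f}",f)
        if f[2]>12 or np.hypot(*f[:2])>15: break
    return z
def release(k):
    robot.move_gripper(1); x=robot.read_position(); robot.servo_line(p(x[:2],Z),speed=.2); print("t",robot.read_t(),robot.read_force())
E
python3 - <<'E'
from act import *
robot.goto(p(POST["21"],.22),RQ); pick("21")
from vis import *
im,_=robot.grab_frame("side"); cv2.imwrite("pics/held.png",im[:,:,::-1])
z=place("21")
im,_=robot.grab_frame("side"); cv2.imwrite("pics/in.png",cv2.resize(im[120:240,260:420,::-1],None,fx=4,fy=4))
if z<.0525: release("21")
E
```

```text
down [0.5691 0.0185 0.0499] [0.0421 0.7598 0.8049]
width mm 32.41808517997544 F 29.999853631015867
lift 32.31519120639795 [-0.0868  0.0386 -1.7258] 6.0083
z 0.085 0.0850 [-0.9774 -1.0418  0.0402]
z 0.079 0.0786 [-1.0891  0.2045  0.349 ]
z 0.073 0.0725 [-1.5514  0.2186 -0.2603]
z 0.067 0.0665 [-1.2545  0.0385  0.0818]
z 0.061 0.0606 [-2.085  -0.0365 -0.1695]
z 0.055 0.0545 [-0.8462 -0.0493 -0.6096]
z 0.052 0.0518 [-1.1272  0.5662 -0.9809]
z 0.051 0.0510 [-1.3473  0.0071 -0.632 ]
z 0.050 0.0500 [-2.1337 -0.4018  0.3381]
z 0.049 0.0499 [-4.5474  2.2677  9.6226]
t 12.4917 [-0.407  -0.2685 -0.949 ]
```

Run:
```python
from act import *
from vis import *
robot.goto(p(SOCK["27"],Z),RP)
im,d=robot.grab_frame("side"); a=cv2.resize(im[120:300,240:400,::-1],None,fx=3.3,fy=3.3); cv2.imwrite("pics/after1.png",a)
v,u=np.mgrid[120:220,300:400]; P=bydepth("side",np.c_[u.ravel(),v.ravel()],d[v,u].ravel())
q=P[(P[:,2]>.085)&(P[:,2]<.13)&(P[:,1]<-.1)&(P[:,1]>-.4)&(P[:,0]>.38)&(P[:,0]<.55)]; print(len(q),q.mean(0))
```

```text
54 [ 0.472  -0.2197  0.0926]
```

View pics/after1.png

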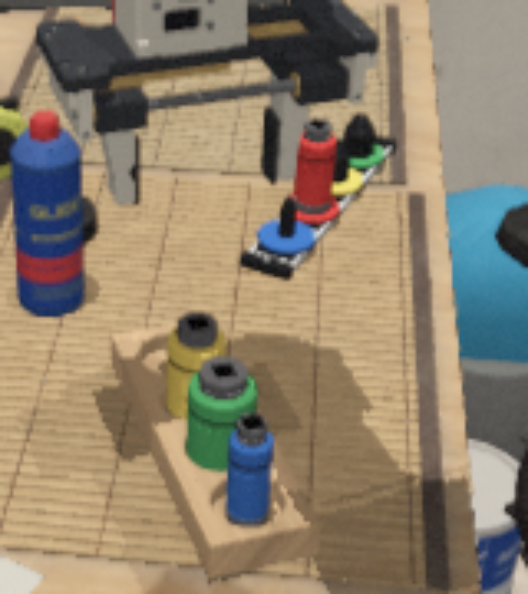

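The crop shows the red socket upright on the red seat (about 315,180), with its top at 93 mm as expected for fully home (94 mm). The other three are undisturbed. I'll continue with the rest, stopping at any anomaly.

Run:
```python
from act import *
import sys
for k,w in(("27",40),("32",46),("17",28)):
    print("==",k); pick(k)
    if abs(88*robot.read_grip_width()-w)>2: sys.exit("bad grip")
    if place(k)>.0525: sys.exit("stopped high")
    release(k)
robot.goto([.40,.15,.30],RP)
from vis import *
for n in("top","side"):
    im,d=robot.grab_frame(n); cv2.imwrite(f"pics/end_{n}.png",im[:,:,::-1])
    v,u=np.mgrid[0:420,0:560]; P=bydepth(n,np.c_[u.ravel(),v.ravel()],d.ravel())
    m=((P[:,2]>.086)&(P[:,2]<.13)&(P[:,1]<-.12)&(P[:,1]>-.37)&(P[:,0]>.38)&(P[:,0]<.55)).reshape(420,560).astype(np.uint8)
    c,l,s,_=cv2.connectedComponentsWithStats(m)
    for i in range(1,c):
        if s[i,4]>8: print(n,s[i,4],P[(l==i).ravel()].mean(0))
print(robot.read_t())
```

```text
== 27
down [0.5474 0.068  0.0497] [ 0.9184  0.3406 -0.1786]
width mm 39.65704166922693 F 29.999956215033308
lift 39.03212402159165 [ 0.2747  0.2459 -4.4012] 17.1
z 0.085 0.0850 [-0.2848 -0.4791 -0.7715]
z 0.079 0.0786 [-1.3775 -0.8785  0.0045]
z 0.073 0.0725 [-1.6032  0.0661  0.48  ]
z 0.067 0.0665 [-1.3304 -0.2892 -0.3359]
z 0.061 0.0605 [-0.1079 -0.0851  0.5347]
z 0.055 0.0545 [-1.3977  0.0414 -0.44  ]
z 0.052 0.0518 [-0.1063 -0.2895 -0.3916]
z 0.051 0.0510 [-1.1715 -0.1442  0.0549]
z 0.050 0.0500 [-1.0227 -1.0099 -1.408 ]
z 0.049 0.0499 [-3.6338  2.2033 10.845 ]
t 23.7 [-0.0188  0.2384 -0.33  ]
== 32
down [0.5256 0.1172 0.0497] [-0.2512  0.4237 -0.0789]
width mm 45.51408977879016 F 30.00027842936106
lift 45.592610866998115 [ 0.1162 -0.3095 -4.0205] 28.2583
z 0.085 0.0850 [ 0.724  -0.0997 -1.2666]
z 0.079 0.0786 [ 0.0596  0.3391 -0.8902]
z 0.073 0.0725 [ 0.5762  0.1368 -0.0284]
z 0.067 0.0665 [ 0.7066  0.3942 -0.418 ]
z 0.061 0.0605 [ 0.6385 -0.7315 -0.1047]
z 0.055 0.0545 [ 0.563  -0.3844 -1.2979]
z 0.052 0.0518 [ 0.7139  0.2363 -0.6392]
z 0.051 0.0510 [ 0.221  -0.3621  0.4236]
z 
[... 299 characters left out ...]
573  0.9171 -0.1462]
z 0.079 0.0786 [-1.237   1.8017 -0.9756]
z 0.073 0.0725 [-1.7909  1.4886 -0.8765]
z 0.067 0.0665 [-1.0028  0.9022 -0.2091]
z 0.061 0.0605 [-0.4494  1.0553 -0.9734]
z 0.055 0.0546 [-1.3958  1.2554 -0.4889]
z 0.052 0.0519 [-0.0326  0.6683 -0.4247]
z 0.051 0.0510 [-0.3842  1.0881 -0.5755]
z 0.050 0.0500 [-0.8516  1.158  -1.2439]
z 0.049 0.0499 [-4.1365  1.8713 10.2252]
t 46.925 [-0.1251  0.1905  0.1525]
top 51 [ 0.4923 -0.1736  0.0941]
top 66 [ 0.4732 -0.2243  0.0941]
top 100 [ 0.453  -0.274   0.0936]
top 134 [ 0.4339 -0.3247  0.094 ]
side 10 [ 0.4468 -0.3197  0.0932]
side 55 [ 0.454  -0.2689  0.0935]
side 52 [ 0.4718 -0.2196  0.093 ]
side 43 [ 0.4921 -0.1692  0.0931]
48.35
```

View pics/end_side.png

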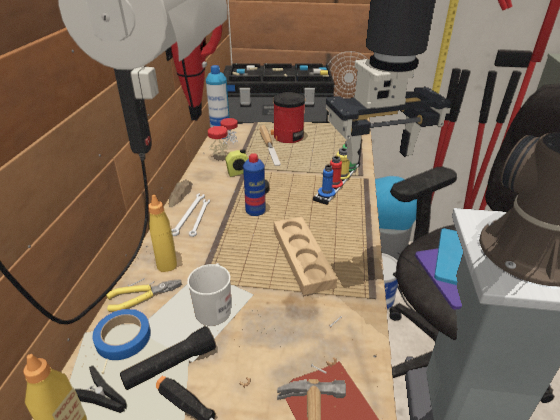

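View pics/end_top.png

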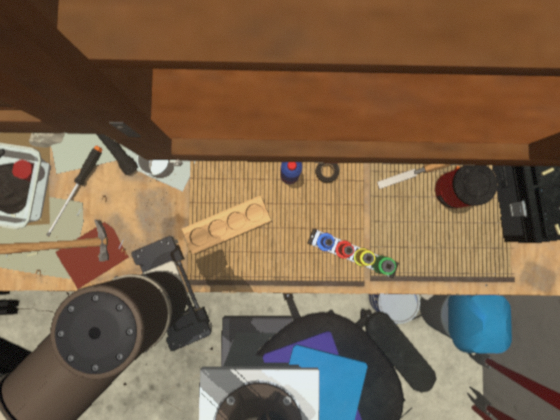

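The top view shows the pine block empty and all four sockets upright on their matching seats: blue (326,241), red (346,249), yellow (368,258) and green (387,266). All their tops are at 94 mm. The can and mug have not moved, and the arm is clear.

```bash
python3 -c "
from rig import robot
print(robot.job_done(),robot.read_t())"
```

```text
the job is handed in; nothing more can be done
the job is handed in; nothing more can be done
```

All four sockets are fully home, upright and released on their colour-matched posts; the oil can and mug were left where they stood, and the job was handed in at about 48 s on the robot clock.

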